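# Turn over a heat-spreader plate at the repair bench

### The arm

A 7-joint arm with a two-finger parallel gripper is mounted at the origin on the work surface. World frame = base frame: x ahead of the robot, y to its left, z up, the work surface at z = 0. Lengths are in m, angles in rad, forces in N, time in s.
With the tool pointing down it reaches from about 0.375 to 0.925 m from the base axis. Payload 3.1 kg.
Tool frame: the origin (TCP) lies at the very end of the fingers, on their centre line; the grasp point (between the pads) lies 19 mm behind it (arm.hold_point_z is the distance from the TCP to the grasp point, in m); z points along the fingers, y is the line along which they close (so a half turn about z gives the same grasp; the last joint's range is limited). The gripper opens to 85 mm and grips with 20 to 120 N. Pads are 22 mm wide; open, the fingers measure 114 mm over their backs; the gripper's body (76 mm by 85 mm) begins 54 mm behind the grasp point. The pads swing forward as they close: fully open they stand 13 mm farther back than shut.
Start: joints at [-1.35, 0.383, 0.044, 1.598, -0.018, 1.161, -0.05], TCP at [0.204, 0.617, 0.192] pointing down, gripper open.
Joint ranges: [-2.61, 2.61], [-0.41, 2.15], [-1.48, 1.57], [0, 2.5], [-1.57, 4.71], [0.05, 1.97], [-2.85, 2.85]. Speed limits (rad/s): [2.79, 2.79, 3.14, 3.14, 3.14, 3.14, 3.14].

### API

Orientations are given as a rotation vector (axis times angle).
In Python, from rig import arm, camera, get_calibration, workorder, nets gives the robot as it stands.
- The arm moves only by the tool move_arm, never from a script. Its argument "series" is a list that holds one entry, the list of rows, each a list of 7 numbers: the shift along the tool's x, y, z scaled (see below), then the turn, a rotation vector about the tool's x, y, z scaled (see below), then the opening, from -1 (shut) to 1 (fully open). In form: [[[dx, dy, dz, wx, wy, wz, hand], ...]]. A call has 1 to 20 rows; each row shifts and turns the commanded pose from where the row before left it, along the tool's axes as they then stand; what a row does not reach is not made up. The controller multiplies each number of a shift by 0.05 m and each number of a turn by 0.08 rad. A row lasts 1/10 s, in which the tool goes at most 50 mm and 8.59 degrees, less where a joint would pass 70% of its speed; a pose out of reach is approached as far as the arm can. A call with a number of a shift or a turn outside -1 to 1 is refused whole. A call with a gripper value outside its range is refused whole. The fingers move at their own pace and stop on an object; "force" is the grip in N (left out, the last holds). Time passes only in rows, so rows that do not move let the fingers close. It gives the time, the measured TCP pose, the force, the opening and the grip force at its end, in the units of the state.
- arm.observe(): the state, without advancing time (a new reading comes with each control period).
- camera(name): name is "scene" or "top"; returns the picture (480x640x3 uint8, red, green, blue); there is no depth.
- get_calibration(name): a dict with "fov_y" (degrees; the focal length in pixels is half the picture's height over the tangent of half this angle, whatever the lens; pixels are square), "cx", "cy" (the principal point, pixels), "eye" and "attitude" of the camera in the world. Camera axes: x right, y up, looking along -z (the intrinsics and any distortion apply to the point x, -y, -z); pixel columns grow to the right and rows downward; lengths in m; the calibration is good to about 2 mm. A picture is of the moment at which its call begins. get_calibration takes no time and is no camera call.
- workorder.sign_off(): hands the job in; it is judged then, once.
Trained networks look in the newest picture that a camera, given by its name, has taken for a name from the list of things; names that differ only in an ending like _2 or _b are one class to them, and where a whole thing is asked for, a point or a joint stands for the part that bears it (a point fixed in the world has none). Each returns a list of dicts, best first, with "p" (0 to 1); they miss things now and then, are a little off and sometimes report something else, mostly with a low value. They report only what shows in the picture. A call takes as long as a camera call. They do not tell look-alikes from the thing itself.
- nets.outline_of(camera, target): "region" (480x640 bool, what is visible of it) and "extent" ([left, top, width, height] in pixels, round what is visible of it).
The state is a dict: "time": time; "joints": joint angles; "dq": joint speeds; "tau": joint torques, N m; "ee_pos": TCP position; "ee_rot": TCP orientation; "contact_force": force on the tool from outside, world axes, zero at the start; "moment": the same for the moment, N m; "gripper_width": finger opening in m; "finger_force": force on a finger pad.
Only numpy, scipy, OpenCV 4.12 (cv2) and the standard library are available. Lean on these libraries where they do the work, as an engineer would, in place of code of your own. Each camera call takes 0.05 s, during which the arm holds its last target. There are 200 camera calls.

### The job

The silver heat-spreader plate lies in one lane of the grey rack where its lugs cannot be reached: push it along its lane until the lug end sticks out over the rack's open end but the plate still lies flat, then take it by its two orange lugs and lift it out. Turn it over and lay it flat on the blue mat with the copper face up, wholly on the mat, keeping hold of the lugs until it rests on the mat and has tipped past upright. Leave the blue circuit board in the other lane where it is.

Things in the scene. Friction and masses are not known exactly. Their poses are not given: they have to be found in the camera images.
- plate: Loose heat-spreader plate, 44 (x) x 110 (y) x 6 (z) mm, 170 g: silver with dark cross lines on its +z face (up at the start), copper on its -z face. Origin at its centre, mid-thickness. It starts flat in either lane of the rack, its +y end 15 to 40 mm inside the rack's +y end, with 40 mm or more of empty lane behind it. Lifted by its lugs, it hangs straight down.
- lugs (a point): Midpoint between the plate's two orange plastic lugs, 43 mm from its centre towards its +y end, mid-thickness, axes as the plate's. The lugs, 14 (y) x 6 (z) mm, stick 5 mm out of both sides, 54 mm over their ends, and sit on one axle along x that turns freely through the plate: pinched by them it swings like a pendulum. Set its low end on the mat, then move the lugs over and down to lay it over.
- rack: Fixed grey block with black lane walls, 148 (x) x 190 (y) mm, origin at the centre of its underside. Two lanes along y, centred at x = -35 and +35 mm, 62 mm wide, floors 50 mm above the bench; walls 8 mm thick, 12 mm above the floors. The lanes are open at both ends, y = -95 and +95 mm; the plate comes out at +95, where the bench below is clear.
- mat: Fixed blue bench mat, 180 (x) x 240 (y) mm, 4 mm thick, on the bench beyond the rack's +y end. Origin at the centre of its underside.
- board: Loose blue circuit board with black chips, 44 x 110 x 6 mm, 80 g, without lugs, in the rack's other lane. Origin at its centre. To be left alone.
Not all that is in view belongs to the job. Several things have the shape of the plate; the one meant has the colours described above.

How it is judged:
By the outcome, as a careful person would: the job done as asked, in the order asked, and still so for the second after the job is handed in, with the robot touching nothing.
It also fails if it takes over 58 s, if anything falls off the work surface, if the arm or the gripper's body presses on something with over 40 N, if the wrist force passes 120 N, or if a joint passes its speed limit or range.

## Working session

There is one attempt and no reset: what is moved stays moved. The work goes in short steps, Python scripts to look and compute and a tool call to move; the robot and the scene stay as the last step left them, time stands still between calls to the robot, and variables do not carry over. Pictures are saved under pics/ and viewed, at most 10 in all, crops included, and the job is handed in when it is done.

Besides the shell and the picture viewer there is one more tool, called after "Call:" as name(argument=value, ...), one argument or row to a line, values as JSON. move_arm: Moves the arm, as the interface text tells. Shifts and turns lie within -1 to 1; 1 stands for 0.05 m of shift or 0.08 rad of turn. Its arguments: {"type":"object","properties":{"series":{"type":"array"},"force":{"type":"number"}},"required":["series"]}

```bash
mkdir -p pics; ls; python3 - <<'E'
from rig import arm,camera,get_calibration,nets
import cv2
for n in("top","scene"):
    im=camera(n); cv2.imwrite(f"pics/{n}0.png",im[:,:,::-1]); print(n,get_calibration(n))
    for t in("plate","rack","mat","board","lugs"):
        print(t,[(round(d["p"],2),d["extent"]) for d in nets.outline_of(n,t)][:4])
print(arm.observe(), arm.hold_point_z)
E
```

```text
pics
top {'fov_y': 50.44341980561589, 'cx': 319.5387949704764, 'cy': 246.40864583858615, 'eye': array([ 0.35758285, -0.12043773,  0.85585385]), 'attitude': array([ 0.12320458, -0.15614651, -1.53800412])}
plate [(0.88, [340.6, 289.0, 51.6, 72.0]), (0.85, [452.7, 185.6, 61.9, 51.3]), (0.79, [335.6, 177.5, 68.3, 31.2])]
rack [(0.58, [317.3, 167.6, 121.3, 103.9])]
mat [(0.75, [87.1, 166.5, 156.1, 118.2])]
board [(0.58, [339.6, 220.2, 71.6, 29.1])]
lugs [(0.92, [334.5, 177.8, 70.3, 34.8]), (0.73, [340.4, 291.4, 49.3, 71.1]), (0.7, [449.7, 184.6, 65.8, 54.4])]
scene {'fov_y': 48.86511211565025, 'cx': 319.47792116936114, 'cy': 242.09024963044888, 'eye': array([ 1.07612474, -0.14769679,  0.69736115]), 'attitude': array([0.58642763, 0.58297418, 1.45237742])}
plate [(0.78, [107.1, 295.7, 75.0, 52.1]), (0.75, [232.6, 286.7, 72.2, 33.2]), (0.58, [251.8, 204.7, 46.9, 44.0])]
rack [(0.61, [197.8, 241.3, 132.9, 108.9])]
mat [(0.79, [404.9, 246.0, 156.1, 92.9]), (0.63, [231.7, 286.5, 76.2, 35.2])]
board [(0.59, [233.0, 252.5, 66.3, 27.4])]
lugs [(0.84, [105.8, 291.8, 73.4, 55.8]), (0.84, [251.6, 205.8, 47.0, 41.1]), (0.62, [230.3, 287.3, 76.5, 34.6])]
{'time': 0.6, 'joints': array([-1.34976615,  0.38284683,  0.04387709,  1.59786553, -0.01791694,
        1.1611866 , -0.04991676]), 'dq': array([-1.36050808e-04, -1.25426014e-03, -2.74490488e-03, -2.15309445e-03,
        3.20793049e-04,  4.89225752e-04, -8.07487936e-05]), 'tau': array([-2.14092538e-04, -4.33135128e+01,  1.02198634e+00, -2.49736762e+01,
        1.04361164e-02,  2.37612941e-03, -5.53968604e-08]), 'ee_pos': array([0.20371282, 0.61728529, 0.19211923]), 'ee_rot': array([-4.98623778e-01, -3.10173045e+00, -1.41924837e-04]), 'contact_force': array([-0.31190159,  1.18760585,  0.27929907]), 'moment': array([ 0.00892435, -0.04992308,  0.03187595]), 'finger_force': 0.0, 'gripper_width': 0.08547598978061038} 0.0187
```

View pics/top0.png

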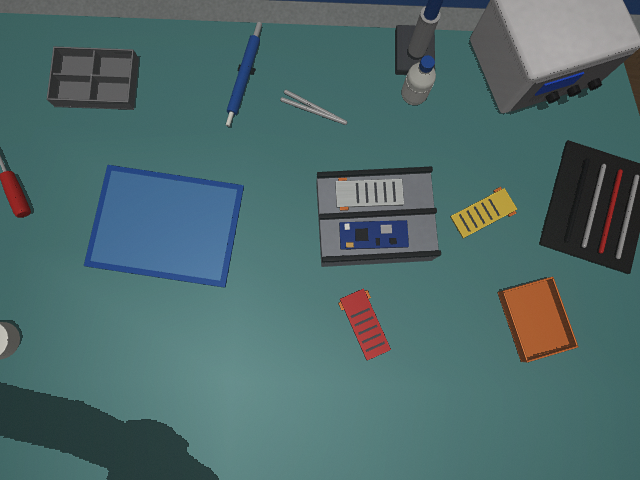

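View pics/scene0.png

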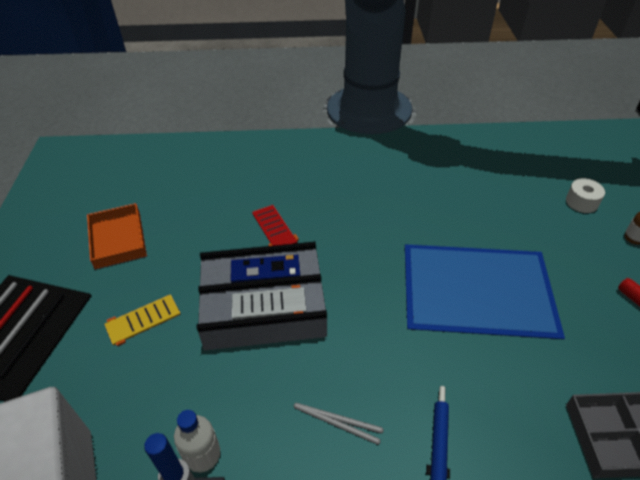

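The top view shows three plate-shaped things: silver in the rack's upper lane (370,193), yellow on the bench (484,212) and red on the bench (365,325). The board is at (374,235). I choose the silver plate. Its orange lugs are at (343,181) and (343,208), at the rack end facing the mat. Next is a close crop to check that.

```bash
cat > h.py <<'E'
import numpy as np,cv2
from rig import arm,camera,get_calibration,nets
from scipy.spatial.transform import Rotation as R
def cal(n):
    c=get_calibration(n); f=240/np.tan(np.radians(c["fov_y"])/2)
    return f,c["cx"],c["cy"],np.array(c["eye"]),R.from_rotvec(c["attitude"]).as_matrix()
def proj(n,P):
    f,cx,cy,e,A=cal(n); q=(np.atleast_2d(P)-e)@A
    return np.c_[cx+f*q[:,0]/-q[:,2], cy+f*q[:,1]/q[:,2]]
def back(n,uv,z):
    f,cx,cy,e,A=cal(n); uv=np.atleast_2d(uv)
    d=np.c_[(uv[:,0]-cx)/f,-(uv[:,1]-cy)/f,-np.ones(len(uv))]@A.T
    return e+d*((z-e[2])/d[:,2])[:,None]
E
python3 - <<'E'
from h import *
im=cv2.imread("pics/top0.png")
cv2.imwrite("pics/crop0.png",cv2.resize(im[160:275,310:445],None,fx=5,fy=5,interpolation=cv2.INTER_CUBIC))
for n in("top","scene"):
    im=cv2.imread(f"pics/{n}0.png")
    hsv=cv2.cvtColor(im,cv2.COLOR_BGR2HSV)
    m=cv2.inRange(hsv,(100,100,60),(125,255,255))
    k,l,s,c=cv2.connectedComponentsWithStats(m)
    j=[i for i in range(1,k) if s[i,4]>8000 and s[i,1]>150][0]
    cn=max(cv2.findContours((l==j).astype(np.uint8),0,1)[0],key=len)
    q=cv2.approxPolyDP(cv2.convexHull(cn),6,True)[:,0]; w=back(n,q,.004)
    print(n,q.tolist(),w.round(4).tolist(),np.linalg.norm(w-np.roll(w,-1,0),axis=1).round(4),w.mean(0))
E
```

```text
top [[107, 165], [243, 185], [224, 287], [84, 265]] [[0.6436, 0.2354, 0.004], [0.6155, -0.0011, 0.004], [0.438, 0.0211, 0.004], [0.4681, 0.256, 0.004]] [0.2382 0.1789 0.2368 0.1767] [0.54130344 0.12785065 0.004     ]
scene [[404, 245], [540, 251], [564, 338], [407, 328]] [[0.4424, 0.0174, 0.004], [0.4676, 0.2534, 0.004], [0.6457, 0.2329, 0.004], [0.6175, -0.0033, 0.004]] [0.2374 0.1793 0.2379 0.1763] [0.54329737 0.12510257 0.004     ]
```

View pics/crop0.png

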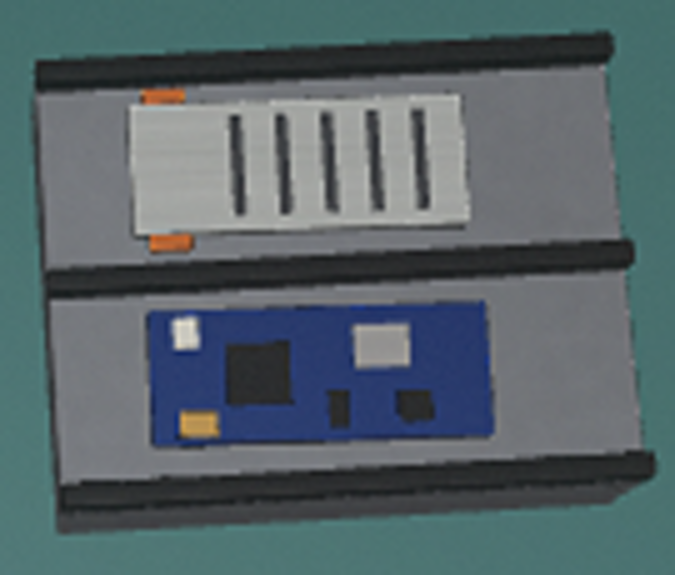

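The crop confirms it: silver, dark cross lines, orange lugs at crop (163,97) and (170,243), on the mat side. The board is in the other lane.

```bash
python3 - <<'E'
from h import *
g=lambda L:(np.array(L,float)+.5)/5-.5+[310,160]
def show(t,w):
    print(t,w.round(4).tolist(),np.linalg.norm(w-np.roll(w,-1,0),axis=1).round(4),"c",w.mean(0).round(4))
    d=w[0]+w[3]-w[1]-w[2]; print(" yaw of long dir",np.degrees(np.arctan2(d[1],d[0])).round(2), d[:2]/np.linalg.norm(d))
show("plate",back("top",g([[130,104],[460,95],[470,222],[135,235]]),.056))
show("rack",back("top",g([[36,62],[610,33],[655,475],[58,510]]),.062))
show("board",back("top",g([[148,312],[485,301],[493,435],[152,446]]),.056))
print(R.from_rotvec(arm.observe()["ee_rot"]).as_matrix().round(3))
im=cv2.imread("pics/scene0.png")
cv2.imwrite("pics/crop1.png",cv2.resize(im[235:355,190:335],None,fx=5,fy=5,interpolation=cv2.INTER_CUBIC))
E
```

```text
plate [[0.6126, -0.1588, 0.056], [0.6193, -0.2671, 0.056], [0.5764, -0.2703, 0.056], [0.5685, -0.1613, 0.056]] [0.1085 0.043  0.1092 0.0442] c [ 0.5942 -0.2144  0.056 ]
 yaw of long dir 93.84 [-0.06705298  0.99774942]
rack [[0.6239, -0.1276, 0.062], [0.6402, -0.3154, 0.062], [0.4937, -0.3279, 0.062], [0.4769, -0.1386, 0.062]] [0.1885 0.147  0.19   0.1474] c [ 0.5587 -0.2274  0.062 ]
 yaw of long dir 95.03 [-0.08764931  0.99615139]
board [[0.5431, -0.166, 0.056], [0.5502, -0.2751, 0.056], [0.5062, -0.2774, 0.056], [0.4993, -0.1682, 0.056]] [0.1092 0.0441 0.1095 0.0438] c [ 0.5247 -0.2217  0.056 ]
 yaw of long dir 93.67 [-0.0639248   0.99795472]
[[-0.95   0.313 -0.   ]
 [ 0.313  0.95   0.   ]
 [ 0.     0.    -1.   ]]
```

View pics/crop1.png

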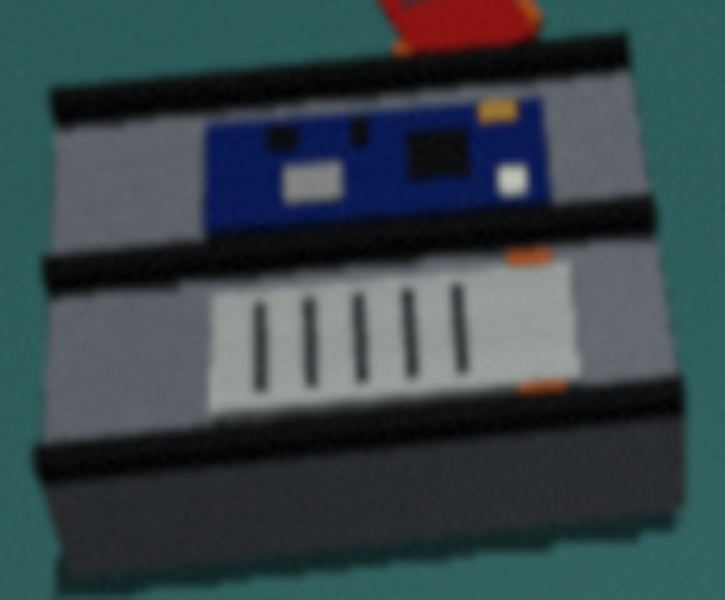

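```bash
cat >> h.py <<'E'
def frame(o,yaw):
    c,s=np.cos(yaw),np.sin(yaw); M=np.eye(3); M[:2,:2]=[[c,-s],[s,c]]
    return np.array([o[0],o[1],0]),M
E
python3 - <<'E'
from h import *
from scipy.optimize import least_squares
g1=lambda L:(np.array(L,float)+.5)/5-.5+[310,160]
g2=lambda L:(np.array(L,float)+.5)/5-.5+[190,235]
# order: (-x? ) corners +x+y, +x-y, -x-y, -x+y
def fit(t,h,z,a,b,x0):
    C=np.array([[h[0],h[1]],[h[0],-h[1]],[-h[0],-h[1]],[-h[0],h[1]]])
    def P(p): 
        o,M=frame(p,p[2]); return o+np.c_[C,np.full(4,z)]@M.T
    out=[]
    for s in ((1,1),(1,0),(0,1)):
        r=lambda p:np.r_[s[0]*(proj("top",P(p))-g1(a)).ravel(),s[1]*(proj("scene",P(p))-g2(b)).ravel()]
        q=least_squares(r,x0); print(t,s,q.x.round(4),"deg",np.degrees(q.x[2]).round(2),"rms px",np.sqrt(q.cost*2/8).round(2)); out.append(q.x)
    return out[0]
p=fit("plate",(.022,.055),.056,[[130,104],[460,95],[470,222],[135,235]],[[578,375],[210,412],[210,295],[570,263]],[.59,-.21,.07])
r=fit("rack",(.074,.095),.062,[[36,62],[610,33],[655,475],[58,510]],[[683,383],[38,450],[52,90],[627,35]],[.56,-.23,.09])
o,M=frame(r,r[2]); q=M.T@([p[0],p[1],0]-o); print("plate in rack",q,np.degrees(p[2]-r[2]))
s=arm.observe(); print("tool in rack axes", M.T@(s["ee_pos"]-o), "turn needed", np.arctan2(.95,.313)-r[2])
E
```

```text
plate (1, 1) [ 0.595  -0.215   0.0693] deg 3.97 rms px 0.77
plate (1, 0) [ 0.5942 -0.2144  0.0671] deg 3.84 rms px 0.29
plate (0, 1) [ 0.5959 -0.2155  0.0712] deg 4.08 rms px 0.35
rack (1, 1) [ 0.5585 -0.2281  0.0854] deg 4.89 rms px 1.52
rack (1, 0) [ 0.5587 -0.2274  0.0846] deg 4.85 rms px 0.36
rack (0, 1) [ 0.5582 -0.2288  0.0865] deg 4.95 rms px 1.39
plate in rack [0.03747975 0.00987962 0.        ] -0.9176384185182522
tool in rack axes [-0.28144667  0.87254751  0.19211923] turn needed 1.1671597253057122
```

Call:
move_arm(
  series=[
    [[0, 0, 0, 0, 0, 0.973, -1], [0, 0, 0, 0, 0, 0.973, -1], [0, 0, 0, 0, 0, 0.973, -1], [0, 0, 0, 0, 0, 0.973, -1], [0, 0, 0, 0, 0, 0.973, -1], [0, 0, 0, 0, 0, 0.973, -1], [0, 0, 0, 0, 0, 0.973, -1], [0, 0, 0, 0, 0, 0.973, -1], [0, 0, 0, 0, 0, 0.973, -1], [0, 0, 0, 0, 0, 0.973, -1], [0, 0, 0, 0, 0, 0.973, -1], [0, 0, 0, 0, 0, 0.973, -1], [0, 0, 0, 0, 0, 0.973, -1], [0, 0, 0, 0, 0, 0.973, -1], [0, 0, 0, 0, 0, 0.973, -1]],
  ],
  force=40,
)

```text
time: 2.1
ee_pos: [0.2036, 0.6173, 0.1922]
ee_rot: [-2.129, -2.31, -0.0]
contact_force: [1.3, 0.6, 0.8]
gripper_width: 0.0001
finger_force: 0.0
```

Call:
move_arm(
  series=[
    [[-0.4, 0.13, 0, 0, 0, 0, -1], [-0.75, 0.25, 0, 0, 0, 0, -1], [-0.75, 0.25, 0, 0, 0, 0, -1], [-0.75, 0.25, 0, 0, 0, 0, -1], [-0.75, 0.25, 0, 0, 0, 0, -1], [-0.75, 0.25, 0, 0, 0, 0, -1], [-0.75, 0.25, 0, 0, 0, 0, -1], [-0.75, 0.25, 0, 0, 0, 0, -1], [-0.75, 0.25, 0, 0, 0, 0, -1], [-0.75, 0.25, 0, 0, 0, 0, -1], [-0.75, 0.25, 0, 0, 0, 0, -1], [-0.75, 0.25, 0, 0, 0, 0, -1], [-0.75, 0.25, 0, 0, 0, 0, -1], [-0.75, 0.25, 0, 0, 0, 0, -1], [-0.75, 0.25, 0, 0, 0, 0, -1], [-0.75, 0.25, 0, 0, 0, 0, -1], [-0.75, 0.25, 0, 0, 0, 0, -1], [-0.75, 0.25, 0, 0, 0, 0, -1], [-0.75, 0.25, 0, 0, 0, 0, -1], [-0.75, 0.25, 0, 0, 0, 0, -1]],
  ],
)

```text
time: 4.1
ee_pos: [0.5094, -0.0932, 0.1926]
ee_rot: [2.125, 2.314, 0.003]
contact_force: [0.5, 0.2, 0.4]
gripper_width: -0.0003
finger_force: 0.0
```

```bash
cat >> h.py <<'E'
RO,RM=frame([.5585,-.2281],.0854)
def tool():
    s=arm.observe(); T=R.from_rotvec(s["ee_rot"]).as_matrix()
    print("t",s["time"],"tcp in rack",(RM.T@(s["ee_pos"]-RO)).round(4),"world",s["ee_pos"].round(4),"x-axis yaw err deg",np.degrees(np.arctan2(T[1,0],T[0,0])-.0854).round(2)-90,"F",s["contact_force"].round(1),"w",round(s["gripper_width"],4),"ff",s["finger_force"],"j",s["joints"].round(2))
    return s,T
E
python3 -c "
from h import *
tool()"
```

```text
t 4.1 tcp in rack [-0.0374  0.1386  0.1926] world [ 0.5094 -0.0932  0.1926] x-axis yaw err deg -0.01999999999999602 F [0.5 0.2 0.4] w -0.0003 ff 0.0 j [-0.74  0.17  0.93  1.95 -0.16  1.09  0.34]
```

Call:
move_arm(
  series=[
    [[-0.534, 0.187, 0, 0, 0, 0, -1], [-0.534, 0.187, 0, 0, 0, 0, -1], [-0.534, 0.187, 0, 0, 0, 0, -1], [-0.534, 0.187, 0, 0, 0, 0, -1], [-0.534, 0.187, 0, 0, 0, 0, -1], [-0.534, 0.187, 0, 0, 0, 0, -1], [-0.534, 0.187, 0, 0, 0, 0, -1], [-0.534, 0.187, 0, 0, 0, 0, -1], [0, 0, 0.4, 0, 0, 0, -1], [0, 0, 0.6, 0, 0, 0, -1], [0, 0, 0.6, 0, 0, 0, -1], [0, 0, 0.5, 0, 0, 0, -1], [0, 0, 0.3, 0, 0, 0, -1], [0, 0, 0, 0, 0, 0, -1], [0, 0, 0, 0, 0, 0, -1]],
  ],
)

```text
time: 5.6
ee_pos: [0.6017, -0.2989, 0.0728]
ee_rot: [2.125, 2.313, 0.0]
contact_force: [0.6, -1.4, 0.1]
gripper_width: 0.0003
finger_force: 0.0
```

```bash
python3 -c "
from h import *
tool()"
```

```text
t 5.6 tcp in rack [ 0.037  -0.0742  0.0728] world [ 0.6017 -0.2989  0.0728] x-axis yaw err deg -0.04999999999999716 F [ 0.6 -1.4  0.1] w 0.0003 ff 0.0 j [-0.16  0.67  0.78  1.66 -0.54  1.03  0.88]
```

Call:
move_arm(
  series=[
    [[0, 0, 0.2, 0, 0, 0, -1], [0, 0, 0.2, 0, 0, 0, -1], [0, 0, 0, 0, 0, 0, -1], [0.12, 0, 0, 0, 0, 0, -1], [0.12, 0, 0, 0, 0, 0, -1], [0.12, 0, 0, 0, 0, 0, -1], [0.12, 0, 0, 0, 0, 0, -1], [0.12, 0, 0, 0, 0, 0, -1], [0.12, 0, 0, 0, 0, 0, -1], [0.12, 0, 0, 0, 0, 0, -1], [0.12, 0, 0, 0, 0, 0, -1]],
  ],
)

```text
time: 6.7
ee_pos: [0.5971, -0.2502, 0.0521]
ee_rot: [2.126, 2.313, 0.0]
contact_force: [-0.1, -0.2, -0.3]
gripper_width: -0.0005
finger_force: 0.0
```

```bash
python3 -c "
from h import *
tool()"
```

```text
t 6.7 tcp in rack [ 0.0366 -0.0253  0.0521] world [ 0.5971 -0.2502  0.0521] x-axis yaw err deg -0.04999999999999716 F [-0.1 -0.2 -0.3] w -0.0005 ff 0.0 j [-0.24  0.66  0.78  1.74 -0.54  0.98  0.83]
```

Call:
move_arm(
  series=[
    [[0.12, 0, 0, 0, 0, 0, -1], [0.12, 0, 0, 0, 0, 0, -1], [0.12, 0, 0, 0, 0, 0, -1], [0.1, 0, 0, 0, 0, 0, -1], [0.1, 0, 0, 0, 0, 0, -1], [0, 0, 0, 0, 0, 0, -1], [0, 0, 0, 0, 0, 0, -1]],
  ],
)

```text
time: 7.4
ee_pos: [0.5948, -0.2228, 0.0521]
ee_rot: [2.125, 2.313, -0.0]
contact_force: [-0.2, 0.1, -0.1]
gripper_width: -0.0
finger_force: 0.0
```

```bash
python3 - <<'E'
from h import *
tool()
a=camera("top");b=camera("scene")
cv2.imwrite("pics/s1.png",np.hstack([cv2.resize(a[150:280,300:450,::-1],(400,347),interpolation=2),cv2.resize(b[220:350,190:340,::-1],(400,347),interpolation=2)]))
E
```

```text
t 7.4 tcp in rack [0.0366 0.0022 0.0521] world [ 0.5948 -0.2228  0.0521] x-axis yaw err deg -0.04000000000000625 F [-0.2  0.1 -0.1] w -0.0 ff 0.0 j [-0.29  0.64  0.78  1.77 -0.54  0.96  0.79]
```

View pics/s1.png

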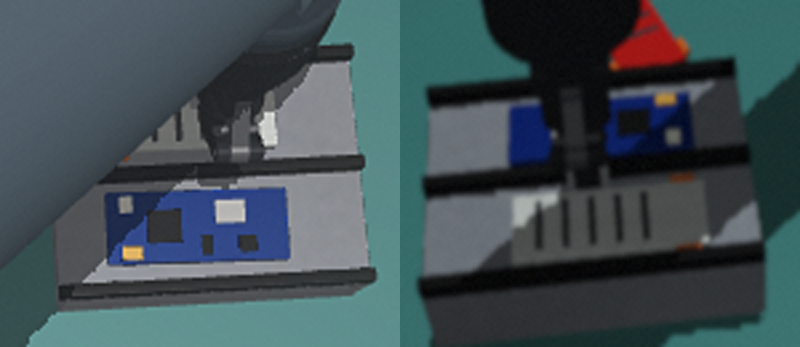

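```bash
python3 - <<'E'
from h import *
s,T=tool()
for n in("top","scene"):
    print(n,[proj(n,s["ee_pos"]-d*T[:,2]).round(1).tolist() for d in (0,.019,.073,.15)])
# base check
print(proj("scene",[[0,0,0]]))
# where would seen tip lie
print(back("scene",[[262,289]],.0521), back("top",[[390,210]],.0521))
print(back("scene",[[262,289]],.1), back("top",[[390,210]],.1))
a=camera("top");b=camera("scene")
cv2.imwrite("pics/s2.png",np.hstack([cv2.resize(a[170:230,360:420,::-1],(400,400),interpolation=2),cv2.resize(b[250:310,225:285,::-1],(400,400),interpolation=2)]))
E
```

```text
t 7.5 tcp in rack [0.0364 0.0017 0.0521] world [ 0.5947 -0.2233  0.0521] x-axis yaw err deg -0.0799999999999983 F [-0.2 -0.6  0.3] w 0.0001 ff 0.0 j [-0.29  0.64  0.78  1.77 -0.54  0.96  0.79]
top [[[374.6, 192.9]], [[376.1, 189.6]], [[380.9, 179.2]], [[389.0, 161.7]]]
scene [[[263.2, 302.6]], [[262.1, 295.0]], [[258.6, 271.7]], [[253.0, 233.8]]]
[[369.41109677 108.81462235]]
[[ 0.56843012 -0.22621512  0.0521    ]] [[ 0.56665873 -0.24872334  0.0521    ]]
[[ 0.60611807 -0.22038643  0.1       ]] [[ 0.55419878 -0.24107811  0.1       ]]
```

View pics/s2.png

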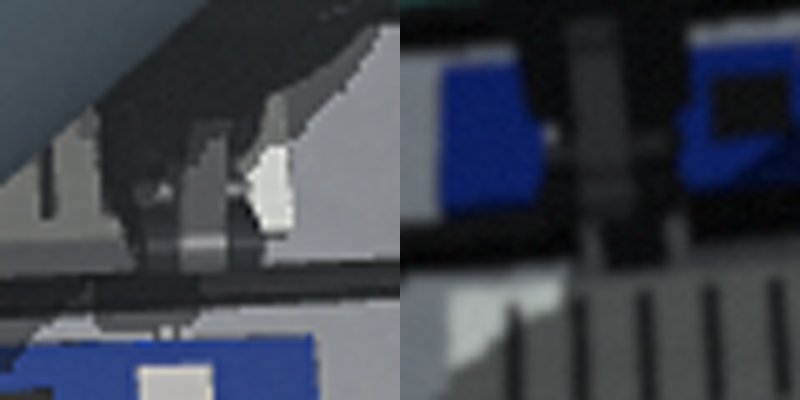

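The plate has not moved: its +y end is still at the same scene column (~304). The fingertips appear at scene (260,290), while the reported TCP projects to (263,303). The force is also zero, so something is offset. I'll triangulate the gripper before moving on.

```bash
python3 - <<'E'
from h import *
s,T=tool()
def tri(a,b):
    L=[]
    for n,uv in(("top",a),("scene",b)):
        e=cal(n)[3]; d=back(n,[uv],0)[0]-e; L.append((e,d/np.linalg.norm(d)))
    A=sum(np.eye(3)-np.outer(d,d) for e,d in L); B=sum((np.eye(3)-np.outer(d,d))@e for e,d in L)
    X=np.linalg.solve(A,B); return X.round(4),[np.linalg.norm(np.cross(d,X-e)).round(4) for e,d in L]
print("knuckles",tri((390,198.5),(255.4,270.3)))
print("tips",tri((391,209),(260,290)),tri((380,209),(260,290)))
# measured plate now, nets
camera("scene")
for t in("plate","lugs"):
  for d in nets.outline_of("scene",t): print(t,d["p"].__round__(2),d["extent"])
E
```

```text
t 7.6 tcp in rack [0.0365 0.0016 0.0521] world [ 0.5947 -0.2234  0.0521] x-axis yaw err deg -0.09000000000000341 F [-0.3  0.3  0.5] w -0.0001 ff 0.0 j [-0.29  0.64  0.78  1.77 -0.54  0.96  0.79]
knuckles (array([ 0.5717, -0.236 ,  0.102 ]), [np.float64(0.0047), np.float64(0.0047)])
tips (array([ 0.5684, -0.2398,  0.0518]), [np.float64(0.0105), np.float64(0.0105)]) (array([ 0.5683, -0.2311,  0.0499]), [np.float64(0.0016), np.float64(0.0016)])
plate 0.95 [107.3, 294.6, 73.4, 51.5]
plate 0.91 [272.1, 220.7, 25.7, 25.6]
plate 0.66 [234.8, 288.3, 72.2, 31.9]
lugs 0.96 [230.5, 285.4, 74.4, 37.7]
lugs 0.95 [268.9, 218.7, 29.6, 29.6]
lugs 0.86 [105.9, 294.2, 73.7, 53.2]
```

Call:
move_arm(
  series=[
    [[0, 0, -0.6, 0, 0, 0, -1], [0, 0, -0.7, 0, 0, 0, -1], [0, 0, -0.7, 0, 0, 0, -1], [0.8, 0, 0, 0, 0, 0, -1], [0.9, 0, 0, 0, 0, 0, -1], [0.9, 0, 0, 0, 0, 0, -1], [0.9, 0, 0, 0, 0, 0, -1], [0.5, 0, 0, 0, 0, 0, -1], [0, 0, 0, 0, 0, 0, -1], [0, 0, 0, 0, 0, 0, -1]],
  ],
)

```text
time: 8.75
ee_pos: [0.5779, -0.0233, 0.1521]
ee_rot: [2.124, 2.315, -0.001]
contact_force: [-0.3, -0.5, -0.0]
gripper_width: -0.0
finger_force: 0.0
```

```bash
python3 - <<'E'
from h import *
s,T=tool()
out=[]
for n in("top","scene"):
    im=camera(n)[:,:,::-1].copy(); u=proj(n,[s["ee_pos"]])[0]
    x0,y0=int(u[0])-70,int(u[1])-90
    x0=max(0,min(500,x0)); y0=max(0,min(340,y0))
    c=cv2.resize(im[y0:y0+140,x0:x0+140],(400,400),interpolation=2)
    for d in(0,.05,.1):
        p=(proj(n,[s["ee_pos"]-d*T[:,2]])[0]+.5-[x0,y0])*400/140-.5; cv2.circle(c,tuple(int(v) for v in p),3,(0,255,255),-1); print(n,d,p.round())
    out.append(c)
cv2.imwrite("pics/s3.png",np.hstack(out))
E
```

```text
t 8.75 tcp in rack [0.0368 0.2024 0.1521] world [ 0.5779 -0.0233  0.1521] x-axis yaw err deg 0.04000000000000625 F [-0.3 -0.5 -0. ] w -0.0 ff 0.0 j [-0.76  0.4   0.9   1.85 -0.35  1.07  0.36]
top 0 [202. 259.]
top 0.05 [189. 226.]
top 0.1 [173. 188.]
scene 0 [201. 259.]
scene 0.05 [212. 186.]
scene 0.1 [224. 105.]
```

View pics/s3.png

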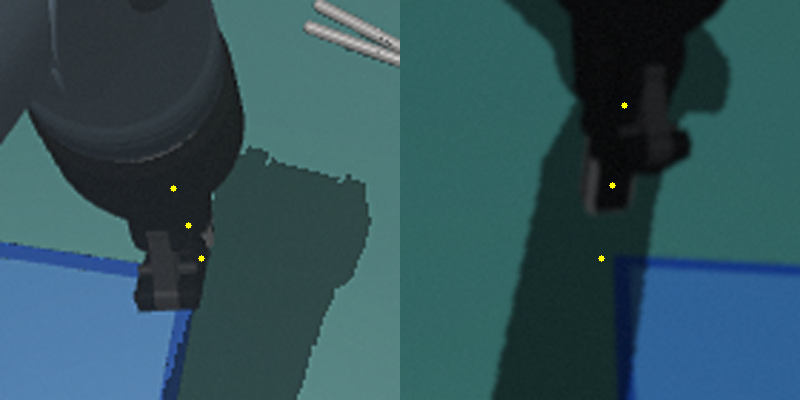

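```bash
python3 - <<'E'
from h import *
s,T=tool()
def tri(a,b):
    L=[]
    for n,uv in(("top",a),("scene",b)):
        e=cal(n)[3]; d=back(n,[uv],0)[0]-e; L.append((e,d/np.linalg.norm(d)))
    A=sum(np.eye(3)-np.outer(d,d) for e,d in L); B=sum((np.eye(3)-np.outer(d,d))@e for e,d in L)
    X=np.linalg.solve(A,B); return X,[np.linalg.norm(np.cross(d,X-e)).round(4) for e,d in L]
g={}
for n in("top","scene"):
    u=proj(n,[s["ee_pos"]])[0]; g[n]=np.array([max(0,min(500,int(u[0])-70)),max(0,min(340,int(u[1])-90))])
f=lambda n,p:(np.array(p)+.5)/400*140-.5+g[n]
for a,b in(((168,308),(208,210)),((172,295),(210,210)),((168,308),(210,215))):
    X,e=tri(f("top",a),f("scene",b)); print("tip",X.round(4),e,"minus ee",(X-s["ee_pos"]).round(4),"rack axes",(RM.T@(X-s["ee_pos"])).round(4))
E
```

```text
t 8.85 tcp in rack [0.0365 0.1998 0.1524] world [ 0.5778 -0.0259  0.1524] x-axis yaw err deg -0.21999999999999886 F [-0.5  0.4 -0.2] w 0.0 ff 0.0 j [-0.76  0.4   0.9   1.85 -0.35  1.07  0.36]
tip [ 0.5498 -0.0156  0.1579] [np.float64(0.0039), np.float64(0.0039)] minus ee [-0.028   0.0103  0.0055] rack axes [-0.027   0.0127  0.0055]
tip [ 0.5551 -0.0169  0.1631] [np.float64(0.0028), np.float64(0.0028)] minus ee [-0.0227  0.009   0.0108] rack axes [-0.0219  0.0109  0.0108]
tip [ 0.5507 -0.0148  0.155 ] [np.float64(0.0035), np.float64(0.0035)] minus ee [-0.0272  0.0111  0.0027] rack axes [-0.0261  0.0134  0.0027]
```

Corrected reading of the last picture: in the scene view the fingertips end at crop (610,210), which is the projection of a point about 30 mm above the reported TCP. The sideways position fits, and the blocks seen beside the tip are the finger linkages. So the real tips sit about 30 mm behind the reported TCP, which explains why the push passed over the plate. I'll go back behind the plate and find the height by touch.

Call:
move_arm(
  series=[
    [[-0.5, 0, 0, 0, 0, 0, -1], [-0.8, 0, 0, 0, 0, 0, -1], [-0.8, 0, 0, 0, 0, 0, -1], [-0.8, 0, 0, 0, 0, 0, -1], [-0.8, 0, 0, 0, 0, 0, -1], [-0.8, 0, 0, 0, 0, 0, -1], [-0.7, 0, 0, 0, 0, 0, -1], [-0.35, 0, 0, 0, 0, 0, -1], [0, 0, 0.3, 0, 0, 0, -1], [0, 0, 0.5, 0, 0, 0, -1], [0, 0, 0.3, 0, 0, 0, -1], [0, 0, 0.1, 0, 0, 0, -1], [0, 0, 0, 0, 0, 0, -1], [0, 0, 0, 0, 0, 0, -1]],
  ],
)

```text
time: 10.25
ee_pos: [0.6019, -0.2999, 0.0927]
ee_rot: [2.124, 2.313, 0.0]
contact_force: [0.1, 0.2, 0.1]
gripper_width: 0.0001
finger_force: 0.0
```

```bash
python3 - <<'E'
from h import *
s,T=tool()
im=cv2.cvtColor(camera("scene"),cv2.COLOR_RGB2GRAY)
for d in (0,.02,.03,.04): print(d,proj("scene",[s["ee_pos"]-d*T[:,2]]).round(1))
u=proj("scene",[s["ee_pos"]-.03*T[:,2]])[0].astype(int)
print(u); print(im[u[1]-24:u[1]+26:2,u[0]-24:u[0]+24:2])
tool()
E
```

```text
t 10.25 tcp in rack [ 0.0371 -0.0753  0.0927] world [ 0.6019 -0.2999  0.0927] x-axis yaw err deg -0.01999999999999602 F [0.1 0.2 0.1] w 0.0001 ff 0.0 j [-0.18  0.65  0.81  1.65 -0.53  1.07  0.88]
0 [[207.5 291.7]]
0.02 [[205.1 283. ]]
0.03 [[203.9 278.6]]
0.04 [[202.7 274. ]]
[203 278]
[[ 84  61  44  42  44  44  29  19  18  16  13  11  13  16  21  13  14  13
   15  10  10   7  10   8]
 [ 77  63  48  41  41  40  32  29  30  33  23  11  12  14  14   7   6   5
    8   8   8   8  11  13]
 [ 58  30  35  40  42  41  33  23  22  19  16  10  11  12  22  19  18  25
   38  43  49  70  77  78]
 [ 28  16  22  33  31  33  25  13  12  13   9  11   9  19  43  79  81  84
   99 105 106 114 114 113]
 [ 15  12  21  32  33  34  29  16  14  17  14   8  11  33  50 102 114 115
  114 115 116 118 114 114]
 [ 14  17  24  37  38  36  30  15  18  14  12  13   8  23  49  91 115 114
  113 114 114 114 115 113]
 [ 15  14  18  29  31  32  28  13  14  13   9  13  11  34  53  76 113 115
  114 113 114 113 114 114]
 [ 27  17  14  23  24  26  24  16  11  14  12  14  11  41  59  64 110 112
  112 115 113 114 113 114]
 [ 77
[... 1208 characters left out ...]
[ 92  90  90  92  88  91  92  90  92  92  64  37  38  42  45  46  44  67
  103 104  94  78  59  50]
 [ 90  91  90  93  90  92  91  92  91  91  71  49  51  48  48  47  50  71
  109  93  66  51  49  48]
 [ 92  92  91  93  92  92  93  93  93  92  72  49  48  47  50  49  47  58
   79  54  49  48  47  50]
 [ 92  93  91  91  92  91  92  94  93  91  68  49  47  48  49  51  48  48
   49  49  49  47  47  49]
 [ 90  91  92  91  91  91  90  92  92  91  69  48  48  49  49  50  50  48
   48  49  51  49  50  49]]
t 10.3 tcp in rack [ 0.0373 -0.0756  0.0932] world [ 0.6021 -0.3002  0.0932] x-axis yaw err deg -0.030000000000001137 F [0.2 0.6 0.6] w 0.0003 ff 0.0 j [-0.18  0.65  0.81  1.65 -0.53  1.07  0.88]
```

The finger's lower edge is at scene (202,277), which puts the tip about 32 mm above the reported TCP. I'll go down further and find the lane floor by touch.

Call:
move_arm(
  series=[
    [[0, 0, 0.3, 0, 0, 0, -1], [0, 0, 0.5, 0, 0, 0, -1], [0, 0, 0.3, 0, 0, 0, -1], [0, 0, 0.1, 0, 0, 0, -1], [0, 0, 0.06, 0, 0, 0, -1], [0, 0, 0.06, 0, 0, 0, -1], [0, 0, 0, 0, 0, 0, -1]],
  ],
)

```text
time: 11.0
ee_pos: [0.6016, -0.3004, 0.0265]
ee_rot: [2.125, 2.312, 0.0]
contact_force: [-0.7, -0.4, -0.7]
gripper_width: -0.0002
finger_force: 0.0
```

Call:
move_arm(
  series=[
    [[0, 0, 0.06, 0, 0, 0, -1], [0, 0, 0, 0, 0, 0, -1]],
  ],
)

```text
time: 11.2
ee_pos: [0.6015, -0.3001, 0.0233]
ee_rot: [2.125, 2.313, 0.0]
contact_force: [-0.2, -0.2, 0.2]
gripper_width: -0.0
finger_force: 0.0
```

Call:
move_arm(
  series=[
    [[0, 0, 0.06, 0, 0, 0, -1], [0, 0, 0, 0, 0, 0, -1]],
  ],
)

```text
time: 11.4
ee_pos: [0.6011, -0.2998, 0.0197]
ee_rot: [-2.125, -2.313, 0.0]
contact_force: [-0.3, -0.9, -0.7]
gripper_width: -0.0002
finger_force: 0.0
```

Call:
move_arm(
  series=[
    [[0, 0, 0.04, 0, 0, 0, -1], [0, 0, 0, 0, 0, 0, -1]],
  ],
)

```text
time: 11.6
ee_pos: [0.6011, -0.2999, 0.0177]
ee_rot: [-2.125, -2.313, 0.0]
contact_force: [-0.1, -0.8, 0.3]
gripper_width: 0.0003
finger_force: 0.0
```

Call:
move_arm(
  series=[
    [[0, 0, 0.04, 0, 0, 0, -1], [0, 0, 0, 0, 0, 0, -1]],
  ],
)

```text
time: 11.8
ee_pos: [0.6011, -0.2999, 0.0158]
ee_rot: [-2.125, -2.313, 0.0]
contact_force: [0.5, 0.1, -0.6]
gripper_width: -0.0002
finger_force: 0.0
```

Call:
move_arm(
  series=[
    [[0, 0, 0.04, 0, 0, 0, -1], [0, 0, 0, 0, 0, 0, -1]],
  ],
)

```text
time: 12.0
ee_pos: [0.6011, -0.2999, 0.0137]
ee_rot: [-2.125, -2.313, 0.0]
contact_force: [-0.1, 0.3, -0.0]
gripper_width: -0.0001
finger_force: 0.0
```

```bash
python3 - <<'E'
from h import *
s,T=tool()
im=cv2.cvtColor(camera("scene"),cv2.COLOR_RGB2GRAY)
for d in (0,.03,.036,.04): print(d,proj("scene",[s["ee_pos"]-d*T[:,2]]).round(1))
u=proj("scene",[s["ee_pos"]-.03*T[:,2]])[0].astype(int)
print(u); 
for v in range(u[1]-30,u[1]+24,2): print(v,im[v,u[0]-20:u[0]+30:2])
E
```

```text
t 12.0 tcp in rack [ 0.0363 -0.0752  0.0137] world [ 0.6011 -0.2999  0.0137] x-axis yaw err deg -0.04999999999999716 F [-0.1  0.3 -0. ] w -0.0001 ff 0.0 j [-0.13  0.75  0.74  1.68 -0.6   0.95  0.92]
0 [[216.  322.5]]
0.03 [[212.9 311.2]]
0.036 [[212.3 308.8]]
0.04 [[211.8 307.3]]
[212 311]
281 [ 14  28  31  30  24  15   6  10   9   9  11  14  75 114 115 115 112 111
 108  78  21  16  17  12  12]
283 [12 23 35 38 34 15 13 15  7 12 13 16 55 91 86 80 67 58 56 39 13  9  8  8
 10]
285 [11 25 44 44 42 19 12 11 12 13 14 12 19 28 24 22 17 12  9  9  7  9  5  9
  5]
287 [14 25 43 44 45 26 13 11 12 13 12  9 10 14 16 10  9  4  8 10  3  9  7  7
  6]
289 [26 23 44 44 44 32 13 15 14 14 12 15 15  8  8  7  9  4  9 11 13 13 17 19
 23]
291 [68 43 42 45 44 31 16  9 13 12 12 18 17 18 24 24 28 33 35 37 39 43 49 46
 49]
293 [93 79 51 45 43 35 19 17 20 12 11 11 32 74 77 55 48 50 49 51 57 63 65 66
 69]
295 [75 60 44 43 46 35 28 33 30 17 12 12 37 81 68 53 50 51 50 51 67 76 77 77
 70]
297 [46 32 39 46 45 38 24 25 21 15 11 23 39 48 49 50 50 49 50 52 68 80 77 79
 58]
299 [27 18 34 37 36 34 16 10 12  9  8 26 49 48
[... 729 characters left out ...]
 49 52 53 51 49 49 49 49 50 75 83 80 76
 76]
319 [94 95 95 76 49 50 50 49 49 50 49 49 49 49 50 48 47 45 41 40 48 49 46 36
 36]
321 [95 93 93 72 48 47 47 46 47 42 39 37 35 31 29 25 20 19 16 11 12 10  6  5
  9]
323 [95 93 81 50 29 25 24 21 20 13 13  9 13  9  8  7  8  7  9  8  8  8  5  6
  9]
325 [94 92 56 11  7  7  8  6  7 11  7 10 11  8  8  9  7  7  5  8  9  8  5  7
  7]
327 [91 74 33 10  8  6 10  8  4  9  6  7  5  5  5  5  8  7 10 13 17 16 21 27
 29]
329 [68 44 31  8  9  6  8  6 11 12 13 15 20 22 23 30 36 35 36 39 47 47 48 48
 49]
331 [41 42 37 24 22 25 29 34 35 38 42 48 49 49 49 50 49 50 51 51 50 52 50 52
 51]
333 [39 40 38 42 46 48 48 51 50 50 51 50 51 49 50 49 50 50 49 50 49 52 50 49
 50]
```

Call:
move_arm(
  series=[
    [[0, 0, 0.04, 0, 0, 0, -1], [0, 0, 0, 0, 0, 0, -1]],
  ],
)

```text
time: 12.25
ee_pos: [0.6011, -0.3, 0.0118]
ee_rot: [-2.125, -2.313, 0.0]
contact_force: [-0.3, -0.4, 0.3]
gripper_width: 0.0001
finger_force: 0.0
```

Call:
move_arm(
  series=[
    [[0, 0, 0.04, 0, 0, 0, -1], [0, 0, 0, 0, 0, 0, -1]],
  ],
)

```text
time: 12.45
ee_pos: [0.6015, -0.3002, 0.0111]
ee_rot: [-2.126, -2.313, -0.001]
contact_force: [-0.8, 1.0, 4.9]
gripper_width: 0.0
finger_force: 2.3
```

Call:
move_arm(
  series=[
    [[0, 0, 0.04, 0, 0, 0, -1], [0, 0, 0, 0, 0, 0, -1]],
  ],
)

```text
time: 12.65
ee_pos: [0.6015, -0.3001, 0.011]
ee_rot: [-2.125, -2.312, -0.003]
contact_force: [-3.6, 3.6, 13.9]
gripper_width: 0.0
finger_force: 6.7
```

Call:
move_arm(
  series=[
    [[0, 0, 0.04, 0, 0, 0, -1], [0, 0, 0, 0, 0, 0, -1]],
  ],
)

```text
time: 12.85
ee_pos: [0.6016, -0.3001, 0.0109]
ee_rot: [-2.125, -2.312, -0.005]
contact_force: [-7.3, 5.7, 22.3]
gripper_width: 0.0001
finger_force: 11.0
```

The tips touch the lane floor at reported z = 0.011. So the real fingertips are 39 mm behind the reported TCP, and I'll use that offset from here on. Now the push.

Call:
move_arm(
  series=[
    [[0, 0, -0.15, 0, 0, 0, -1], [0.12, 0, 0, 0, 0, 0, -1], [0.12, 0, 0, 0, 0, 0, -1], [0.12, 0, 0, 0, 0, 0, -1], [0.12, 0, 0, 0, 0, 0, -1], [0.12, 0, 0, 0, 0, 0, -1], [0.12, 0, 0, 0, 0, 0, -1], [0.12, 0, 0, 0, 0, 0, -1], [0.12, 0, 0, 0, 0, 0, -1], [0.12, 0, 0, 0, 0, 0, -1], [0.12, 0, 0, 0, 0, 0, -1], [0.12, 0, 0, 0, 0, 0, -1], [0.12, 0, 0, 0, 0, 0, -1], [0.1, 0, 0, 0, 0, 0, -1], [0.08, 0, 0, 0, 0, 0, -1], [0, 0, 0, 0, 0, 0, -1], [0, 0, 0, 0, 0, 0, -1]],
  ],
)

```text
time: 14.55
ee_pos: [0.5946, -0.219, 0.0136]
ee_rot: [-2.125, -2.313, -0.0]
contact_force: [-0.3, -0.1, 0.1]
gripper_width: 0.0002
finger_force: 0.0
```

```bash
cat >> h.py <<'E'
def ends(im,n="scene"):
    # orange/silver masks inside rack neighbourhood
    hsv=cv2.cvtColor(im,cv2.COLOR_RGB2HSV)
    o=cv2.inRange(hsv,(3,150,60),(20,255,255))
    k,l,s,c=cv2.connectedComponentsWithStats(o)
    return [(c[i].round(1).tolist(),s[i].tolist()) for i in range(1,k) if s[i,4]>=6 and 200<c[i][0]<450 and 150<c[i][1]<350]
E
python3 - <<'E'
from h import *
tool()
im=camera("scene")
for c,st in ends(im): print(c,st,"rack@.053",(RM.T@(back("scene",[c],.056)[0]-RO)).round(4))
for d in nets.outline_of("scene","plate"): print(d["p"].__round__(2),d["extent"])
E
```

```text
t 14.55 tcp in rack [0.0367 0.006  0.0136] world [ 0.5946 -0.219   0.0136] x-axis yaw err deg -0.04000000000000625 F [-0.3 -0.1  0.1] w 0.0002 ff 0.0 j [-0.28  0.69  0.76  1.79 -0.59  0.91  0.82]
[295.2, 237.3] [293, 235, 5, 6, 19] rack@.053 [-0.0895  0.0616  0.056 ]
[289.2, 256.7] [287, 256, 6, 3, 14] rack@.053 [-0.0475  0.0481  0.056 ]
[335.3, 281.4] [332, 281, 8, 2, 10] rack@.053 [0.0129 0.115  0.056 ]
[339.8, 308.4] [336, 307, 9, 4, 30] rack@.053 [0.0646 0.1144 0.056 ]
0.82 [273.1, 282.4, 75.2, 33.0]
0.6 [106.7, 299.0, 74.7, 48.6]
0.56 [283.6, 225.0, 15.1, 19.6]
```

Call:
move_arm(
  series=[
    [[0.06, 0, 0, 0, 0, 0, -1], [0.06, 0, 0, 0, 0, 0, -1], [0, 0, 0, 0, 0, 0, -1], [-0.2, 0, 0, 0, 0, 0, -1], [0, 0, -0.4, 0, 0, 0, -1], [0, 0, -0.7, 0, 0, 0, -1], [0, 0, -0.7, 0, 0, 0, -1], [0, 0, -0.6, 0, 0, 0, -1], [0.4, 0.02, 0, 0, 0, 0, 0.2], [0.7, 0.02, 0, 0, 0, 0, 1], [0.7, 0, 0, 0, 0, 0, 1], [0.58, 0, 0, 0, 0, 0, 1], [0, 0, 0, 0, 0, 0, 1], [0, 0, 0, 0, 0, 0, 1]],
  ],
)

```text
time: 16.05
ee_pos: [0.5869, -0.1042, 0.1335]
ee_rot: [2.124, 2.315, -0.0]
contact_force: [0.3, -0.8, 0.5]
gripper_width: 0.0844
finger_force: 0.0
```

```bash
python3 - <<'E'
from h import *
tool()
im=camera("scene");t=camera("top")
for n,i in(("scene",im),("top",t)):
  for c,st in ends(i): print(n,c,st,"rack",(RM.T@(back(n,[c],.056)[0]-RO)).round(4))
  for d in nets.outline_of(n,"plate"): print(d["p"].__round__(2),d["extent"])
cv2.imwrite("pics/s4.png",np.hstack([cv2.resize(t[150:290,270:410,::-1],(400,400),interpolation=2),cv2.resize(im[200:340,230:370,::-1],(400,400),interpolation=2)]))
E
```

```text
t 16.05 tcp in rack [0.0388 0.121  0.1335] world [ 0.5869 -0.1042  0.1335] x-axis yaw err deg 0.04999999999999716 F [ 0.3 -0.8  0.5] w 0.0844 ff 0.0 j [-0.6   0.47  0.89  1.82 -0.41  1.06  0.54]
scene [295.2, 237.3] [293, 235, 5, 6, 19] rack [-0.0895  0.0616  0.056 ]
scene [270.4, 244.4] [269, 242, 4, 5, 14] rack [-0.0787  0.0194  0.056 ]
scene [289.2, 256.7] [287, 256, 6, 3, 14] rack [-0.0475  0.0481  0.056 ]
scene [338.8, 281.5] [336, 281, 7, 2, 11] rack [0.0138 0.1204 0.056 ]
scene [343.1, 308.3] [339, 307, 9, 4, 29] rack [0.0651 0.1193 0.056 ]
0.81 [255.2, 205.3, 41.3, 40.3]
0.62 [109.7, 296.0, 73.3, 51.5]
0.59 [279.3, 281.3, 71.1, 30.8]
top [367.3, 294.0] [365, 290, 6, 9, 23] rack [-0.1282  0.0266  0.056 ]
top [341.1, 305.8] [339, 302, 6, 8, 26] rack [-0.1443  0.069   0.056 ]
0.92 [313.9, 179.5, 49.9, 30.1]
0.84 [454.4, 187.8, 61.0, 49.3]
0.58 [341.2, 288.9, 47.6, 70.3]
```

View pics/s4.png

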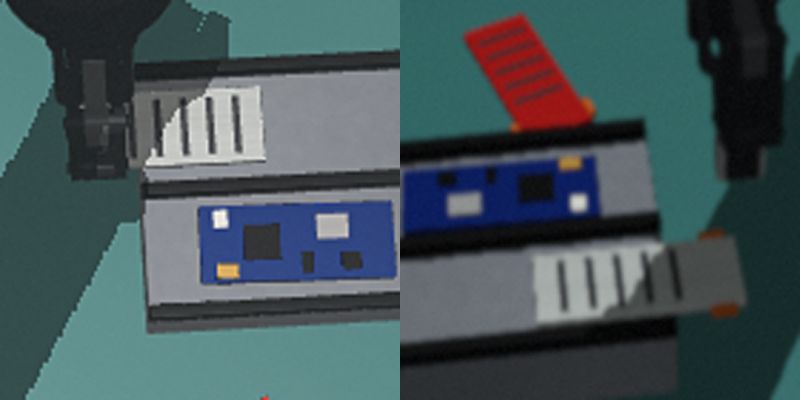

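Picture s4 shows the plate flat with the lug end past the rack edge. The lugs are at crop (712,237) and (727,310), mid-point about (0.039, 0.120) in the rack frame, and the gripper is above them. Now I'll descend.

Call:
move_arm(
  series=[
    [[0, 0, 0.4, 0, 0, 0, 1], [0, 0, 0.6, 0, 0, 0, 1], [0, 0, 0.5, 0, 0, 0, 1], [0, 0, 0.4, 0, 0, 0, 1], [0, 0, 0.3, 0, 0, 0, 1], [0, 0, 0.3, 0, 0, 0, 1], [0, 0, 0.2, 0, 0, 0, 1], [0, 0, 0.13, 0, 0, 0, 1], [0, 0, 0, 0, 0, 0, 1], [0, 0, 0, 0, 0, 0, 1]],
  ],
)

```text
time: 17.25
ee_pos: [0.5873, -0.1048, -0.0074]
ee_rot: [2.125, 2.313, 0.001]
contact_force: [0.8, -1.4, -0.1]
gripper_width: 0.0853
finger_force: 0.0
```

```bash
python3 - <<'E'
from h import *
tool()
im=camera("scene")
for c,st in ends(im): print(c,st,"rack",(RM.T@(back("scene",[c],.056)[0]-RO)).round(4))
E
```

```text
t 17.25 tcp in rack [ 0.0392  0.1204 -0.0074] world [ 0.5873 -0.1048 -0.0074] x-axis yaw err deg -0.04999999999999716 F [ 0.8 -1.4 -0.1] w 0.0853 ff 0.0 j [-0.47  0.66  0.74  1.89 -0.59  0.83  0.66]
[295.2, 237.3] [293, 235, 5, 6, 18] rack [-0.0895  0.0616  0.056 ]
[270.4, 244.4] [269, 242, 4, 5, 14] rack [-0.0787  0.0194  0.056 ]
[289.2, 256.8] [287, 256, 6, 3, 15] rack [-0.0473  0.0481  0.056 ]
```

Clear, with no contact. Closing on the lugs.

Call:
move_arm(
  series=[
    [[0, 0, 0, 0, 0, 0, 0.5], [0, 0, 0, 0, 0, 0, 0.4], [0, 0, 0, 0, 0, 0, 0.3], [0, 0, 0, 0, 0, 0, 0.2], [0, 0, 0, 0, 0, 0, 0], [0, 0, 0, 0, 0, 0, -1], [0, 0, 0, 0, 0, 0, -1], [0, 0, 0, 0, 0, 0, -1]],
  ],
  force=40,
)

```text
time: 18.1
ee_pos: [0.5869, -0.1045, -0.0079]
ee_rot: [-2.126, -2.313, -0.0]
contact_force: [-0.3, 0.9, 1.0]
gripper_width: 0.0528
finger_force: 41.6
```

Call:
move_arm(
  series=[
    [[0, 0, -0.1, 0, 0, 0, -1], [0, 0, -0.15, 0, 0, 0, -1], [0, 0, -0.15, 0, 0, 0, -1], [0, 0, -0.15, 0, 0, 0, -1], [0, 0, -0.15, 0, 0, 0, -1], [0, 0, -0.15, 0, 0, 0, -1], [0, 0, -0.15, 0, 0, 0, -1], [0, 0, -0.15, 0, 0, 0, -1], [0, 0, -0.15, 0, 0, 0, -1], [0, 0, -0.15, 0, 0, 0, -1], [0, 0, -0.15, 0, 0, 0, -1], [0, 0, -0.15, 0, 0, 0, -1], [0, 0, -0.15, 0, 0, 0, -1], [0, 0, -0.15, 0, 0, 0, -1], [0, 0, -0.15, 0, 0, 0, -1], [0, 0, -0.15, 0, 0, 0, -1], [0, 0, -0.15, 0, 0, 0, -1], [0, 0, 0, 0, 0, 0, -1], [0, 0, 0, 0, 0, 0, -1], [0, 0, 0, 0, 0, 0, -1]],
  ],
)

```text
time: 20.1
ee_pos: [0.5864, -0.1044, 0.1167]
ee_rot: [-2.125, -2.313, 0.001]
contact_force: [0.7, -0.5, -1.7]
gripper_width: 0.0525
finger_force: 42.1
```

```bash
python3 - <<'E'
from h import *
s,T=tool()
im=camera("scene"); cv2.imwrite("pics/s5.png",im[:,:,::-1])
for n in("plate","board"):
  for d in nets.outline_of("scene",n): print(n,d["p"].__round__(2),d["extent"])
L=s["ee_pos"]-.062*T[:,2]; print("lug",L.round(3),"px",proj("scene",[L,L-[0,0,.098]]).round(0).tolist())
# mat frame
mw=np.array([.5423,.1265,0]); my=-np.radians(7.1)
c,sn=np.cos(my),np.sin(my); Mm=np.array([[c,-sn,0],[sn,c,0],[0,0,1]])
print("lug in mat",(Mm.T@(L-mw)).round(4))
E
```

```text
t 20.1 tcp in rack [0.0383 0.1209 0.1167] world [ 0.5864 -0.1044  0.1167] x-axis yaw err deg -0.04999999999999716 F [ 0.7 -0.5 -1.7] w 0.0525 ff 42.07073986530304 j [-0.58  0.49  0.88  1.83 -0.44  1.03  0.55]
plate 0.94 [258.2, 206.5, 38.5, 41.7]
plate 0.91 [107.1, 294.5, 76.5, 51.9]
plate 0.51 [339.4, 226.1, 6.9, 73.3]
board 0.87 [230.5, 253.2, 70.1, 28.0]
lug [ 0.586 -0.104  0.179] px [[343.0, 239.0], [342.0, 284.0]]
lug in mat [ 0.0723 -0.2237  0.1787]
```

Call:
move_arm(
  series=[
    [[0.08, -0.024, 0, 0, 0, 0, -1], [0.16, -0.024, 0, 0, 0, 0, -1], [0.24, -0.024, 0, 0, 0, 0, -1], [0.344, -0.024, 0, 0, 0, 0, -1], [0.344, -0.024, 0, 0, 0, 0, -1], [0.344, -0.024, 0, 0, 0, 0, -1], [0.344, -0.024, 0, 0, 0, 0, -1], [0.344, -0.024, 0, 0, 0, 0, -1], [0.344, -0.024, 0, 0, 0, 0, -1], [0.344, -0.024, 0, 0, 0, 0, -1], [0.344, -0.024, 0, 0, 0, 0, -1], [0.344, -0.024, 0, 0, 0, 0, -1], [0.344, -0.024, 0, 0, 0, 0, -1], [0.344, -0.024, 0, 0, 0, 0, -1], [0.344, -0.024, 0, 0, 0, 0, -1], [0.344, -0.024, 0, 0, 0, 0, -1], [0.344, -0.024, 0, 0, 0, 0, -1], [0.24, -0.024, 0, 0, 0, 0, -1], [0.16, -0.024, 0, 0, 0, 0, -1], [0.08, -0.024, 0, 0, 0, 0, -1]],
  ],
)

```text
time: 22.25
ee_pos: [0.5381, 0.1823, 0.117]
ee_rot: [-2.124, -2.315, 0.0]
contact_force: [0.5, -0.2, -2.5]
gripper_width: 0.0528
finger_force: 42.1
```

Call:
move_arm(
  series=[
    [[0, 0, 0.1, 0, 0, 0, -1], [0, 0, 0.2, 0, 0, 0, -1], [0, 0, 0.2, 0, 0, 0, -1], [0, 0, 0.2, 0, 0, 0, -1], [0, 0, 0.2, 0, 0, 0, -1], [0, 0, 0.2, 0, 0, 0, -1], [0, 0, 0.1, 0, 0, 0, -1], [0, 0, 0.1, 0, 0, 0, -1], [0, 0, 0, 0, 0, 0, -1], [0, 0, 0, 0, 0, 0, -1], [0, 0, 0, 0, 0, 0, -1], [0, 0, 0, 0, 0, 0, -1], [0, 0, 0, 0, 0, 0, -1]],
  ],
)

```text
time: 23.55
ee_pos: [0.5388, 0.1813, 0.0524]
ee_rot: [2.125, 2.313, 0.001]
contact_force: [0.0, -0.2, -1.3]
gripper_width: 0.0529
finger_force: 42.2
```

```bash
python3 - <<'E'
from h import *
s,T=tool()
camera("scene")
for n in("plate","lugs"):
  for d in nets.outline_of("scene",n): print(n,d["p"].__round__(2),d["extent"])
L=s["ee_pos"]-.062*T[:,2]; print("lug",L.round(3),"px lug,bottom",proj("scene",[L,L-[0,0,.098]]).round(1).tolist())
E
```

```text
t 23.55 tcp in rack [0.0153 0.4096 0.0524] world [0.5388 0.1813 0.0524] x-axis yaw err deg -0.04999999999999716 F [ 0.  -0.2 -1.3] w 0.0529 ff 42.19992220401764 j [-1.04  0.51  0.8   1.94 -0.47  0.89  0.08]
plate 0.65 [252.7, 207.8, 44.8, 38.9]
plate 0.63 [107.7, 297.8, 72.7, 47.9]
plate 0.61 [506.8, 228.5, 28.7, 60.4]
lugs 0.82 [104.8, 291.9, 72.2, 57.6]
lugs 0.77 [251.2, 205.7, 50.1, 40.9]
lugs 0.66 [507.5, 226.4, 25.0, 65.6]
lug [0.539 0.181 0.114] px lug,bottom [[529.1, 238.5], [512.5, 279.5]]
```

Call:
move_arm(
  series=[
    [[0, 0, 0.1, 0, 0, 0, -1], [0, 0, 0.06, 0, 0, 0, -1], [0, 0, 0.04, 0, 0, 0, -1], [0, 0, 0, 0, 0, 0, -1], [0, 0, 0, 0, 0, 0, -1], [0, 0, 0, 0, 0, 0, -1]],
  ],
)

```text
time: 24.3
ee_pos: [0.5385, 0.1811, 0.042]
ee_rot: [2.126, 2.313, -0.0]
contact_force: [-0.2, 0.1, -0.7]
gripper_width: 0.053
finger_force: 42.2
```

Call:
move_arm(
  series=[
    [[-0.06, 0, 0.02, 0, 0, 0, -1], [-0.14, 0, 0.03, 0, 0, 0, -1], [-0.14, 0, 0.05, 0, 0, 0, -1], [-0.165, 0, 0.044, 0, 0, 0, -1], [-0.165, 0, 0.044, 0, 0, 0, -1], [-0.155, 0, 0.072, 0, 0, 0, -1], [-0.155, 0, 0.072, 0, 0, 0, -1], [0, 0, 0, 0, 0, 0, -1], [0, 0, 0, 0, 0, 0, -1], [0, 0, 0, 0, 0, 0, -1]],
  ],
)

```text
time: 25.3
ee_pos: [0.5439, 0.1293, 0.0268]
ee_rot: [2.125, 2.309, -0.002]
contact_force: [-1.6, -6.0, 8.0]
gripper_width: 0.0528
finger_force: 42.9
```

```bash
python3 - <<'E'
from h import *
s,T=tool()
im=camera("scene")
for d in nets.outline_of("scene","plate"): print(d["p"].__round__(2),d["extent"])
L=s["ee_pos"]-.062*T[:,2]; P=np.array([.5376,.1813,.004]); print("lug",L.round(3),"px lug,pivot",proj("scene",[L,P]).round(1).tolist(), "dist",np.linalg.norm(L-P))
c=cv2.resize(im[190:340,420:580,::-1],(640,600),interpolation=2); cv2.imwrite("pics/s6.png",c)
E
```

```text
t 25.3 tcp in rack [0.0159 0.3573 0.0268] world [0.5439 0.1293 0.0268] x-axis yaw err deg -0.15000000000000568 F [-1.6 -6.   8. ] w 0.0528 ff 42.91539967060089 j [-0.94  0.54  0.78  1.97 -0.5   0.83  0.19]
0.97 [107.1, 295.9, 75.3, 48.1]
0.79 [480.6, 243.6, 39.0, 50.9]
0.57 [254.4, 206.9, 42.5, 39.9]
lug [0.544 0.129 0.089] px lug,pivot [[492.0, 253.5], [510.4, 283.7]] dist 0.09956140736021978
```

View pics/s6.png

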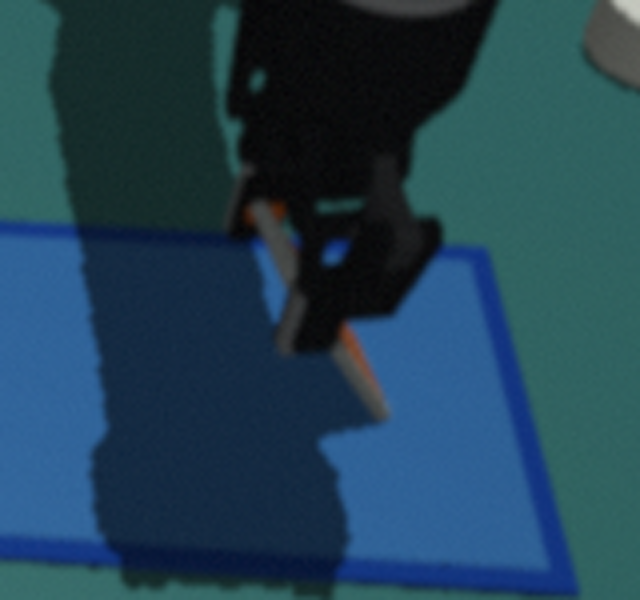

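s6 (last picture) shows the plate leaning the right way: low end on the mat at crop (385,415), lugs toward the rack, copper side turning up. Continuing along the arc.

Call:
move_arm(
  series=[
    [[-0.14, 0, 0.078, 0, 0, 0, -1], [-0.14, 0, 0.078, 0, 0, 0, -1], [-0.121, 0, 0.121, 0, 0, 0, -1], [-0.121, 0, 0.121, 0, 0, 0, -1], [-0.098, 0, 0.14, 0, 0, 0, -1], [-0.098, 0, 0.14, 0, 0, 0, -1], [0, 0, 0, 0, 0, 0, -1]],
  ],
)

```text
time: 26.1
ee_pos: [0.5441, 0.0955, -0.01]
ee_rot: [-2.126, -2.311, 0.004]
contact_force: [-0.3, -0.6, -0.7]
gripper_width: 0.0527
finger_force: 42.4
```

Call:
move_arm(
  series=[
    [[-0.072, 0, 0.15, 0, 0, 0, -1], [-0.072, 0, 0.15, 0, 0, 0, -1], [0, 0, 0, 0, 0, 0, -1]],
  ],
)

```text
time: 26.4
ee_pos: [0.5454, 0.0886, -0.0245]
ee_rot: [-2.126, -2.312, 0.003]
contact_force: [0.7, 0.0, -1.1]
gripper_width: 0.0527
finger_force: 42.4
```

Call:
move_arm(
  series=[
    [[-0.03, 0, 0.12, 0, 0, 0, -1], [0, 0, 0, 0, 0, 0, -1], [0, 0, 0, 0, 0, 0, -1]],
  ],
)

```text
time: 26.7
ee_pos: [0.5463, 0.0878, -0.0295]
ee_rot: [-2.126, -2.313, 0.001]
contact_force: [0.2, 0.5, -1.7]
gripper_width: 0.0527
finger_force: 42.4
```

Call:
move_arm(
  series=[
    [[-0.02, 0, 0.05, 0, 0, 0, -1], [0, 0, 0.05, 0, 0, 0, -1], [0, 0, 0, 0, 0, 0, -1], [0, 0, 0, 0, 0, 0, -1]],
  ],
)

```text
time: 27.1
ee_pos: [0.5465, 0.0869, -0.0344]
ee_rot: [2.126, 2.313, 0.0]
contact_force: [-1.0, -0.6, -0.5]
gripper_width: 0.0525
finger_force: 42.4
```

```bash
python3 - <<'E'
from h import *
s,T=tool()
im=camera("scene")
for d in nets.outline_of("scene","plate"): print(d["p"].__round__(2),d["extent"])
L=s["ee_pos"]-.062*T[:,2]; u=RM[:,1]; F=L+.098*u; F[2]=.007
hsv=cv2.cvtColor(im,cv2.COLOR_RGB2HSV)
print("lug",L.round(3),"px lug, far end",proj("scene",[L,F,F+.022*RM[:,0],F-.022*RM[:,0]]).round(1).tolist())
print("mean colour between",[im[int(v),int(x)].tolist() for x,v in proj("scene",[L+k*(F-L) for k in(.4,.5,.6,.7,.8,.9,1.1)])])
E
```

```text
t 27.1 tcp in rack [ 0.0149  0.3149 -0.0344] world [ 0.5465  0.0869 -0.0344] x-axis yaw err deg -0.04999999999999716 F [-1.  -0.6 -0.5] w 0.0525 ff 42.37837314605713 j [-0.8   0.63  0.69  1.99 -0.59  0.73  0.34]
0.75 [107.4, 297.3, 75.3, 49.3]
0.72 [450.9, 274.1, 63.7, 22.4]
0.62 [252.8, 206.5, 41.9, 38.6]
lug [0.547 0.087 0.028] px lug, far end [[457.7, 280.9], [512.9, 282.7], [517.9, 293.2], [508.1, 272.6]]
mean colour between [[28, 29, 31], [15, 16, 16], [159, 90, 55], [164, 95, 59], [164, 94, 58], [158, 98, 68], [45, 96, 149]]
```

Copper is up and the low end is on the mat. I'll lower slightly, release and retreat.

Call:
move_arm(
  series=[
    [[0, 0, 0.04, 0, 0, 0, -1], [0, 0, 0, 0, 0, 0, -1], [0, 0, 0, 0, 0, 0, 0.45], [0, 0, 0, 0, 0, 0, 0.6], [0, 0, 0, 0, 0, 0, 1], [0, 0, 0, 0, 0, 0, 1], [0, 0, 0, 0, 0, 0, 1], [0, 0, -0.2, 0, 0, 0, 1], [0, 0, -0.4, 0, 0, 0, 1], [0, 0, -0.6, 0, 0, 0, 1], [0, 0, -0.8, 0, 0, 0, 1], [0, 0, -0.8, 0, 0, 0, 1], [-0.6, 0, 0, 0, 0, 0, 1], [-0.9, 0, 0, 0, 0, 0, 1], [-0.9, 0, 0, 0, 0, 0, 1], [-0.6, 0, 0, 0, 0, 0, 1], [0, 0, 0, 0, 0, 0, 1], [0, 0, 0, 0, 0, 0, 1]],
  ],
)

```text
time: 29.0
ee_pos: [0.559, -0.0637, 0.1042]
ee_rot: [2.129, 2.31, 0.001]
contact_force: [-1.5, 0.7, 0.1]
gripper_width: 0.085
finger_force: 0.0
```

```bash
python3 - <<'E'
from h import *
tool()
for n in("scene","top"):
    im=camera(n)
    for t in("plate","board"):
        for d in nets.outline_of(n,t):
            if d["p"]<.3: continue
            m=d["region"]; r=cv2.minAreaRect(np.argwhere(m)[:,::-1].astype(np.float32)); q=cv2.boxPoints(r); w=back(n,q,.010 if t=="plate" else .056)
            print(n,t,round(d["p"],2),d["extent"],"col",np.median(im[m],0),"c",w.mean(0).round(4),"sides",np.linalg.norm(w-np.roll(w,-1,0),axis=1)[:2].round(3))
E
```

```text
t 29.0 tcp in rack [0.0145 0.1638 0.1042] world [ 0.559  -0.0637  0.1042] x-axis yaw err deg -0.23000000000000398 F [-1.5  0.7  0.1] w 0.085 ff 0.0 j [-0.69  0.44  0.89  1.92 -0.41  0.97  0.48]
scene plate 0.95 [446.8, 276.1, 70.5, 26.4] col [159.  96.  75.] c [0.5493 0.1264 0.01  ] sides [0.118 0.057]
scene plate 0.85 [251.9, 207.0, 46.0, 40.4] col [141.  25.  24.] c [ 0.3892 -0.2142  0.01  ] sides [0.057 0.118]
scene plate 0.8 [106.8, 296.2, 75.4, 49.9] col [181. 154.  39.] c [ 0.5867 -0.4174  0.01  ] sides [0.111 0.06 ]
scene board 0.81 [231.4, 253.2, 69.4, 28.2] col [12. 29. 91.] c [ 0.53   -0.2231  0.056 ] sides [0.112 0.049]
top plate 0.81 [452.9, 185.8, 59.5, 52.8] col [217. 187.  75.] c [ 0.5797 -0.4167  0.01  ] sides [0.112 0.053]
top plate 0.75 [337.9, 288.2, 51.1, 72.3] col [199.5  73.   71. ] c [ 0.3842 -0.2155  0.01  ] sides [0.052 0.109]
top board 0.76 [336.1, 219.7, 73.0, 30.4] col [ 49.  69. 129.] c [ 0.524  -0.2211  0.056 ] sides [0.11  0.047]
```

```bash
python3 - <<'E'
from h import *
im=camera("scene")
cv2.imwrite("pics/s7.png",cv2.resize(im[200:350,220:580,::-1],(800,333),interpolation=2))
E
```

```text
(no output)
```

View pics/s7.png

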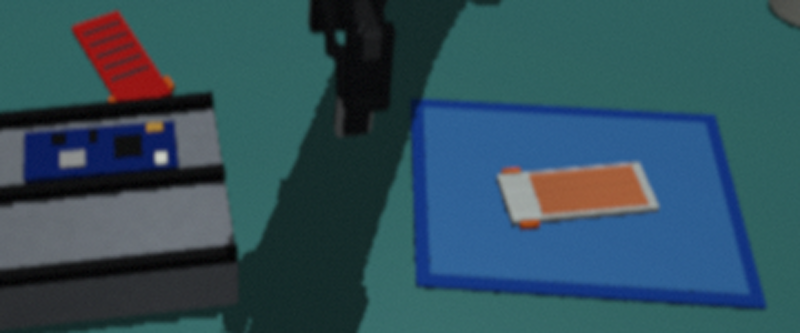

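The plate lies flat at crop (580,195), copper up and wholly on the mat. The board is where it was, and the gripper is clear of everything.

```bash
python3 -c "
from rig import workorder
print(workorder.sign_off())"
```

```text
the job is handed in; nothing more can be done
None
```

The job is handed in: the plate lies flat, copper face up, wholly on the mat, the circuit board stayed in its lane, and the clock was at about 29 s of the 58 s allowed.

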